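# Push the red cassette into the packed rack

### The job

Put the red cassette away in the rack: nose first from the front, push it into the packed row directly to the right of the yellow cassette (as seen from the robot), so that it parts the neighbours gently and none of them tips over. Push on until you feel the spring buffer behind the row give by about 5 mm (some 10 N more than the drag of sliding), but press on it with no more than 15 N, and on nothing else with over 30 N, then let go and leave it there, so that all five cassettes stand upright and straight in the rack. Leave the oil bottle and the V-block alone.

Things in the scene. Friction and masses are not known exactly. Their poses are not given: they have to be found in the camera images.
- red_center (a point): Red cassette to be put away, an upright flat case, about 250 g: 85 mm deep (x), 23 mm thick (y), 66 mm tall, its back end round; runners along both sides make it 26 mm thick from 25 to 51 mm above its underside. A black wedge nose at its +x end, a black grip tab on top. This point: centre of the case without nose and tab, 33 mm above its underside; x points to the nose, z up.
- red_tab (a point): Middle of the red cassette's grip tab, where to grasp it: 58 mm above red_center, 91 mm above the underside. The tab is 36 mm (x) by 18 mm (y) and stands from 66 to 111 mm above the underside, so fingertips on its upper half stay clear above the row, 66 mm tall. Held by its front and back faces (closing along x) it resists turning in the grip when pushed.
- red_nose (a point): Foremost point of the red cassette's wedge nose: 82.5 mm ahead (x) of red_center, 38 mm above the underside. The nose, 26 mm high like the runners, tapers over its 40 mm from 26 mm thick to a 6 mm wide round tip.
- rack: Fixed grey rack, open on top and at the front (-x). Origin on the table under the middle of the row; x to its back, y to its left. Floor 8 mm thick, from x = -101 to +114 mm. Four cassettes stand on it side by side, the left one against the end wall (inner face y = +75 mm). End walls 72 mm, back rail 72 mm, cassettes' tops 74 mm above the table.
- rack_opening (a point): Middle of the opening in the rack's back, 49 mm behind the rack's origin, 46 mm above the table. The four cassettes bear on a lip below and a rail above it (front faces at rack x = 45 mm, both 8 mm thick); the opening between them, 28 to 64 mm above the table, lets the red cassette's nose through to the spring buffer.
- follower (a joint): How far the black spring follower plate at the row's right-hand end has been pushed to the right, m: about 0 at the start, 0.045 at most. It packs the row against the left wall with about 2.5 N, about 4 N once a cassette has been added. Parting the row takes about 5 to 15 N over the first 40 mm of entry; then the cassette slides with a drag of a few N.
- rack_rear (a point): Top of the rack's rear plate, 110 mm behind the rack's origin. Between it and the opening hangs the orange spring buffer, a damped bar as wide as the row: 2 N per mm, 10 mm travel. Its mount is set anew each time: its free front face lies anywhere from 54 to 74 mm behind the rack's origin, not reported, so find it by feel: its push adds to the drag. Let go, the red cassette eases back a few mm at most.
- yellow_center (a point): Yellow cassette of the row, about 200 g, loose, in any of the three left places: 90 mm deep (x), 26 mm thick (y), 66 mm tall. Its front edge is round like a book's spine (radius 13 mm), so two neighbours form a V groove. This point: its centre, 33 mm above its underside; x to the rack's back, y to its left.
- blue_center (a point): Blue cassette of the row, about 200 g, loose, in any of the three left places: 90 mm deep (x), 26 mm thick (y), 66 mm tall. Its front edge is round like a book's spine (radius 13 mm), so two neighbours form a V groove. This point: its centre, 33 mm above its underside; x to the rack's back, y to its left.
- green_center (a point): Green cassette of the row, about 200 g, loose, in any of the three left places: 90 mm deep (x), 26 mm thick (y), 66 mm tall. Its front edge is round like a book's spine (radius 13 mm), so two neighbours form a V groove. This point: its centre, 33 mm above its underside; x to the rack's back, y to its left.
- grey_center (a point): Grey cassette of the row, about 200 g, loose, always at the right-hand end, next to the follower: 90 mm deep (x), 26 mm thick (y), 66 mm tall. Its front edge is round like a book's spine (radius 13 mm), so two neighbours form a V groove. This point: its centre, 33 mm above its underside; x to the rack's back, y to its left.
- oil_bottle: Bystander: dark squeeze bottle with red tip, 56 mm across, 166 mm tall, loose. Origin under its middle.
- v_block: Bystander: ground steel V-block, 60x51x42 mm, loose. Origin under its middle.
Things that resemble listed ones, but are neither listed nor needed, are in the scene too. Leave any purple look-alike of the part that bears yellow_center alone.

How it is judged (in metres and radians):
On the way, in this order (a step that is already met when the one before it is completed fails the run):
1. the red cassette's nose has parted the row just right of the yellow cassette (x of red_nose in the frame of rack above 0 m and y of red_center in the frame of yellow_center between -0.0305 and -0.0235 m), for 0.05 s.
2. the red cassette's nose presses on the spring buffer with at least 6 N (3 mm) (contact force between cassette_red and buffer_c0 above 6 N and x of red_nose in the frame of rack above 0.052 m and y of red_center in the frame of yellow_center between -0.0305 and -0.0235 m), for 0.1 s.
At the end, for the whole second after the job is handed in: Red cassette released, at rest, on the rack floor right of the yellow one (centres 23.5 to 30.5 mm apart), nose in the opening over 50 mm behind the rack origin; all five cassettes on the floor, upright and straight within 0.06 rad, none of the four over 12 mm forward (y of red_center in the frame of yellow_center between -0.0305 and -0.0235 m and angle between the x axis of each of red_center, yellow_center, blue_center, green_center, grey_center and the x axis of rack, either way round below 0.06 rad and angle between each of red_center, yellow_center, blue_center, green_center, grey_center's own z axis and vertical below 0.06 rad and z of red_center in the frame of rack between 0.037 and 0.045 m and x of red_nose in the frame of rack above 0.05 m and linear speed of cassette_red below 0.01 m/s and x of each of yellow_center, blue_center, green_center, grey_center in the frame of rack above -0.012 m and z of yellow_center in the frame of rack between 0.037 and 0.045 m and z of blue_center in the frame of rack between 0.037 and 0.045 m and z of green_center in the frame of rack between 0.037 and 0.045 m and z of grey_center in the frame of rack between 0.037 and 0.045 m); the robot touches nothing.
It fails at once if the red cassette presses on the spring buffer with more than 15 N (contact force between cassette_red and buffer_c0 above 15 N).
It fails at once if the red cassette bears on the rack (its floor, walls, follower and buffer) with more than 30 N (contact force between cassette_red and rack above 30 N).
It fails at once if the red cassette or the hand bears on one of the row's cassettes with more than 30 N (contact force between any of cassette_red, the fingers and cassette_yellow above 30 N or contact force between any of cassette_red, the fingers and cassette_blue above 30 N or contact force between any of cassette_red, the fingers and cassette_green above 30 N or contact force between any of cassette_red, the fingers and cassette_grey above 30 N).
It fails at once if a cassette of the row tips by more than 0.2 rad (angle between any of yellow_center, blue_center, green_center, grey_center's own z axis and vertical above 0.2 rad).
It fails at once if the oil bottle or the V-block is moved by more than 30 mm (distance of any of oil_bottle, v_block from where it was at the start of the episode above 0.03 m).
It also fails if it takes over 69 s, if anything falls off the work surface, if the arm or the gripper's body presses on something with over 40 N, if the wrist force passes 120 N, or if a joint passes its speed limit or range.

### The arm

A 6-joint arm with a two-finger parallel gripper is mounted at the origin on the work surface; the furniture and walls round the work are solid. World frame = base frame: x ahead of the robot, y to its left, z up, the work surface at z = 0. Lengths are in m, angles in degrees, forces in N, time in s.
With the tool pointing down it reaches from about 0.35 to 0.725 m from the base axis. Payload 6 kg.
Tool frame: the origin (TCP) lies at the very end of the fingers, on their centre line; the grasp point (between the pads) lies 19 mm behind it (arm.grip_depth is the distance from the TCP to the grasp point, in m); z points along the fingers, y is the line along which they close (so a half turn about z gives the same grasp; the last joint's range is limited). The gripper opens to 85 mm and grips with 20 to 120 N. Pads are 22 mm wide; open, the fingers measure 114 mm over their backs; the gripper's body (76 mm by 85 mm) begins 54 mm behind the grasp point. The pads swing forward as they close: fully open they stand 13 mm farther back than shut.
Start: joints at [-51.755, 2.303, 4.859, 0, -92.561, -19.12], TCP at [0.197, -0.567, 0.231] pointing down, gripper open.
Joint ranges: [-146.85, 146.85], [-73.84, 115.35], [-62.03, 85.46], [-188.31, 113.3], [-161.28, -10.13], [-171.36, 171.36]. Speed limits (degrees/s): [147.25, 147.25, 172.46, 180, 180, 180].

### API

Orientations are given as [roll, pitch, yaw] about the fixed x, y, z axes, in that order (R = Rz(yaw) Ry(pitch) Rx(roll)).
In Python, from cell import arm gives the robot as it stands.
- The arm moves only by the tool step_arm, never from a script. Its argument "steps" is text: rows parted by semicolons, each of 7 numbers parted by spaces: the shift along the tool's x, y, z in units of 500 mm (1.0 is 500 mm), then the turn, a rotation vector about the tool's x, y, z in units of 45 degrees (1.0 is 45 degrees), then the opening, from 0 (shut) to 1 (fully open). A call has 1 to 5 rows; each row shifts and turns the commanded pose from where the row before left it, along the tool's axes as they then stand; what a row does not reach is not made up. A row lasts 1/12 s, in which the tool goes at most 41.7 mm and 7.16 degrees, less where a joint would pass 70% of its speed; a pose out of reach is approached as far as the arm can. A call with a number of a shift or a turn outside -1 to 1 is refused whole. A call with a gripper value outside its range is refused whole. The fingers move at their own pace and stop on an object; the grip force is fixed at half the most. Time passes only in rows, so rows that do not move let the fingers close. It gives the time, the measured TCP pose, the force, the opening and the grip force at its end, in the units of the state.
- arm.get_obs(): the state, without advancing time (a new reading comes with each control period).
- arm.snapshot(name): name is "scene" or "top"; returns a dict with "image" (384x512x3 uint8, blue, green, red), "depth" (384x512 float32, m along the optical axis (not along the pixel's ray), 0 where there is no reading), "camera_matrix" (3x3 intrinsics, pixels), "rvec" (rotation vector, rad) and "tvec" (3), from world to camera coordinates, as OpenCV has them. Camera axes: x right, y down, z forward; pixel columns grow to the right and rows downward; lengths in m; the calibration is good to about 2 mm. A picture is of the moment at which its call begins.
- arm.finish_job(): hands the job in; it is judged then, once.
The state is a dict: "t": time; "joint_pos": joint angles; "joint_velocities": joint speeds; "joint_torque": joint torques, N m; "position": TCP position; "tcp_rot": TCP orientation; "ft_force": force on the tool from outside, world axes, zero at the start; "moment": the same for the moment, N m; "finger_gap": opening from 0.0 (shut) to 1.0 (fully open); "grasp_force": force on a finger pad.
Only numpy, scipy, OpenCV 4.12 (cv2) and the standard library are available. Lean on these libraries where they do the work, as an engineer would, in place of code of your own. Each camera call takes 0.05 s, during which the arm holds its last target. There are 200 camera calls.

## Working session

There is one attempt and no reset: what is moved stays moved. The work goes in short steps, Python scripts to look and compute and a tool call to move; the robot and the scene stay as the last step left them, time stands still between calls to the robot, and variables do not carry over. Pictures are saved under pics/ and viewed, at most 10 in all, crops included, and the job is handed in when it is done.

Besides the shell and the picture viewer there is one more tool, called after "Call:" as a command line: name --argument value ..., lists and objects as JSON in quotes. step_arm: Moves the arm, as the interface text tells. Its arguments: {"type":"object","properties":{"steps":{"type":"string"}},"required":["steps"]}

```bash
ls; mkdir -p pics; cat > h.py <<'E'
import numpy as np, cv2
from cell import arm
def snap(n):
    s=arm.snapshot(n); s['R']=cv2.Rodrigues(np.array(s['rvec'],float))[0]; s['t']=np.array(s['tvec'],float).ravel(); s['K']=np.array(s['camera_matrix'],float); return s
def ray(s,u,v):
    d=s['R'].T@(np.linalg.inv(s['K'])@np.array([u,v,1.])); return -s['R'].T@s['t'],d
def on_z(s,u,v,z):
    c,d=ray(s,u,v); return c+d*(z-c[2])/d[2]
def cloud(s):
    v,u=np.indices(s['depth'].shape); p=np.stack([u,v,np.ones_like(u)],-1)@np.linalg.inv(s['K']).T*s['depth'][...,None]
    return (p-s['t'])@s['R']
E
python3 - <<'E'
from h import *
for n in('scene','top'):
    s=snap(n); np.savez(n+'0.npz',**s); print(n,s['K'].tolist(),(-s['R'].T@s['t']).round(3))
    cv2.imwrite(f'pics/{n}0.png',cv2.resize(s['image'],(800,600)))
o=arm.get_obs();print(o)
E
```

```text
pics
scene [[484.01396364086565, 0.0, 256.48854345381363], [0.0, 484.01396364086565, 189.01198856865554], [0.0, 0.0, 1.0]] [-0.651  0.554  0.849]
top [[426.53907028220107, 0.0, 253.82082055947208], [0.0, 426.53907028220107, 198.65176656075133], [0.0, 0.0, 1.0]] [ 0.256 -0.011  1.336]
{'t': 0.1, 'joint_pos': array([-5.17556929e+01,  2.33525703e+00,  4.80772701e+00, -2.34460946e-02,
       -9.25626527e+01, -1.91173401e+01]), 'joint_velocities': array([ 0.02534416, -0.03225856,  0.15322233,  0.14130191,  0.00471118,
        0.03324099]), 'joint_torque': array([-3.58286285e-03, -3.69342756e+01,  3.48287022e+01,  6.95179224e+00,
       -4.47485188e-03, -8.28475379e-06]), 'position': array([ 0.19654298, -0.56657481,  0.23037505]), 'tcp_rot': array([ 1.79907120e+02, -7.40269165e-03, -1.60871997e+02]), 'ft_force': array([ 0.72219295,  0.4944169 , -0.26612091]), 'moment': array([-0.01207755, -0.01719017,  0.00658243]), 'grasp_force': 0.0, 'finger_gap': 0.9952681090458939}
```

View pics/scene0.png

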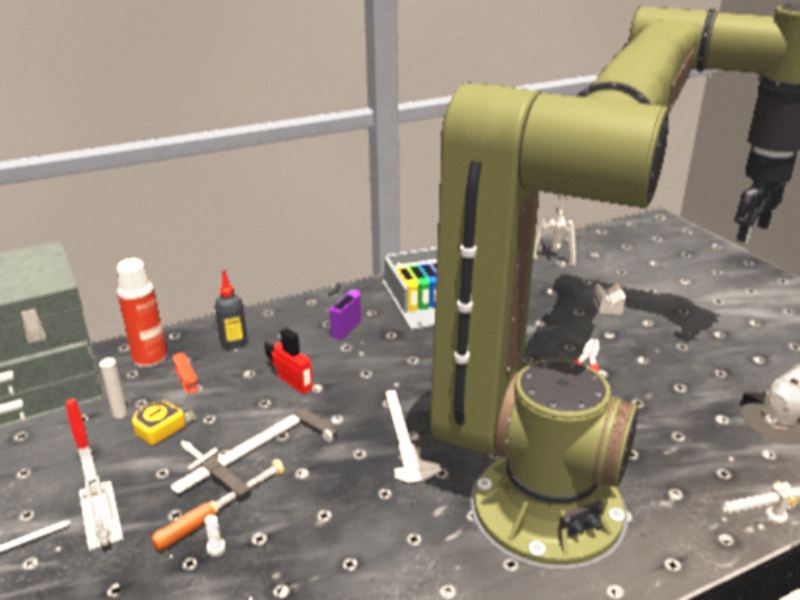

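View pics/top0.png

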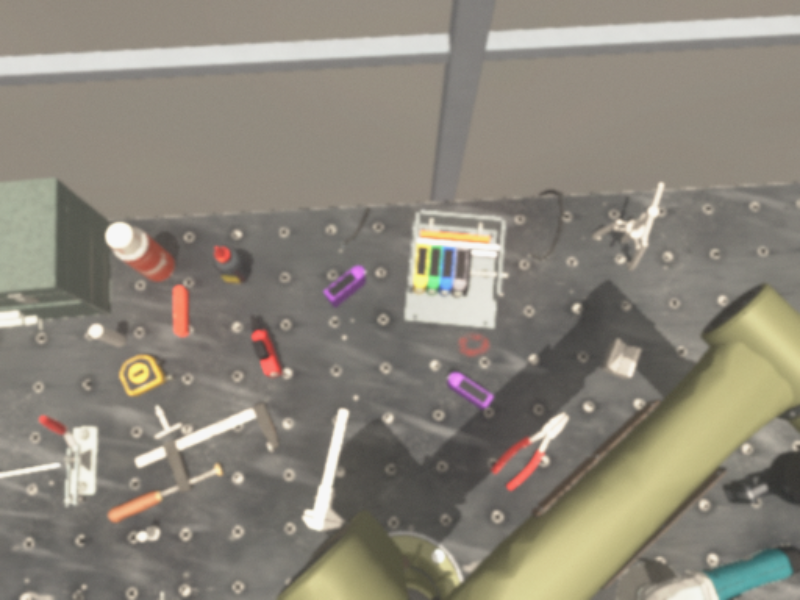

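The scene view shows the red cassette at (290,365) with its black tab; the top view shows it at (265,352). The rack is at (455,270), with yellow leftmost at (421,268), then green, blue and grey. The orange buffer bar is at (455,237). 
Things that could be taken for red (top view): the red box (180,310), the spray can (140,250), the bottle tip (222,253) and the plier handles. For yellow: the tape measure (140,375). The purple look-alikes are at (345,285) and (470,390). I choose red at (265,352), which has the black nose and tab, and yellow at (421,268) in the rack.

```bash
python3 - <<'E'
from h import *
s=snap('top'); P=cloud(s); im=s['image']; hsv=cv2.cvtColor(im,cv2.COLOR_BGR2HSV)
def rep(n,m,zr=(0.03,0.3)):
    q=P[m&(P[...,2]>zr[0])&(P[...,2]<zr[1])]
    c,(w,h),a=cv2.minAreaRect((q[:,:2]*1000).astype(np.float32)); print(n,len(q),'rect mm',np.round(c,1),round(w,1),round(h,1),round(a,1),'z',np.percentile(q[:,2],[5,50,95]).round(4),'mean',q.mean(0).round(4))
def box(x0,x1,y0,y1):
    m=np.zeros(im.shape[:2],bool); k=.64; m[int(y0*k):int(y1*k),int(x0*k):int(x1*k)]=1; return m
H,S,V=[hsv[...,i] for i in range(3)]
b=box(240,295,315,385)
rep('red',b&((H<8)|(H>172))&(S>120)&(V>80),(0.05,.08))
rep('red all>0.02',b,(0.02,.2))
rep('tab',b,(0.085,.13))
r=box(395,520,205,335)
rep('yellow',r&(H>20)&(H<35)&(S>120))
rep('green',r&(H>40)&(H<85)&(S>100))
rep('blue',r&(H>95)&(H<125)&(S>120))
rep('orange',r&(H>8)&(H<19)&(S>120))
rep('rack floor',r,(0.004,.014))
rep('rack all',r,(0.004,.2))
rep('top>66',r,(0.06,.1))
print(on_z(s,225*.64,266*.64,.0))
s2=snap('scene')
a=cv2.resize(im[190:250,145:195],(500,600),interpolation=cv2.INTER_CUBIC)
c=cv2.resize(im[130:212,255:330],None,fx=4,fy=4,interpolation=cv2.INTER_CUBIC)
o=np.zeros((600,800,3),np.uint8);o[:, :500]=a; o[:328,500:800]=c; cv2.imwrite('pics/crop1.png',o)
E
```

```text
red 152 rect mm [471.9 241. ] 91.0 25.5 19.4 z [0.0519 0.0648 0.0725] mean [0.4641 0.236  0.0638]
red all>0.02 368 rect mm [486.7 246.1] 124.6 25.8 19.4 z [0.0327 0.0642 0.1114] mean [0.4747 0.2394 0.069 ]
tab 96 rect mm [468.7 240. ] 36.0 18.5 17.4 z [0.0909 0.1093 0.1137] mean [0.4675 0.2386 0.1071]
yellow 127 rect mm [ 659.6 -111.8] 89.7 175.1 34.5 z [0.0521 0.0573 0.0754] mean [ 0.666  -0.1258  0.0598]
green 64 rect mm [ 616.9 -100.2] 22.5 82.4 80.8 z [0.0666 0.0735 0.0771] mean [ 0.5988 -0.096   0.0727]
blue 50 rect mm [ 611.1 -116.6] 80.0 22.2 3.6 z [0.0694 0.074  0.0781] mean [ 0.5835 -0.1188  0.0735]
orange 39 rect mm [ 678.9 -144. ] 126.5 4.0 81.2 z [0.046  0.0524 0.0571] mean [ 0.6786 -0.145   0.0521]
rack floor 1564 rect mm [ 630.2 -150.4] 259.4 276.2 86.2 z [0.0046 0.008  0.0125] mean [ 0.5829 -0.1496  0.0082]
rack all 4072 rect mm [ 630.2 -150.4] 259.4 276.2 86.2 z [0.0053 0.0456 0.0761] mean [ 0.6217 -0.1435  0.0408]
top>66 1607 rect mm [ 646.4 -147.5] 180.7 161.2 81.2 z [0.0645 0.0726 0.0774] mean [ 0.6366 -0.1297  0.0722]
[0.66329426 0.32988244 0.        ]
```

View pics/crop1.png

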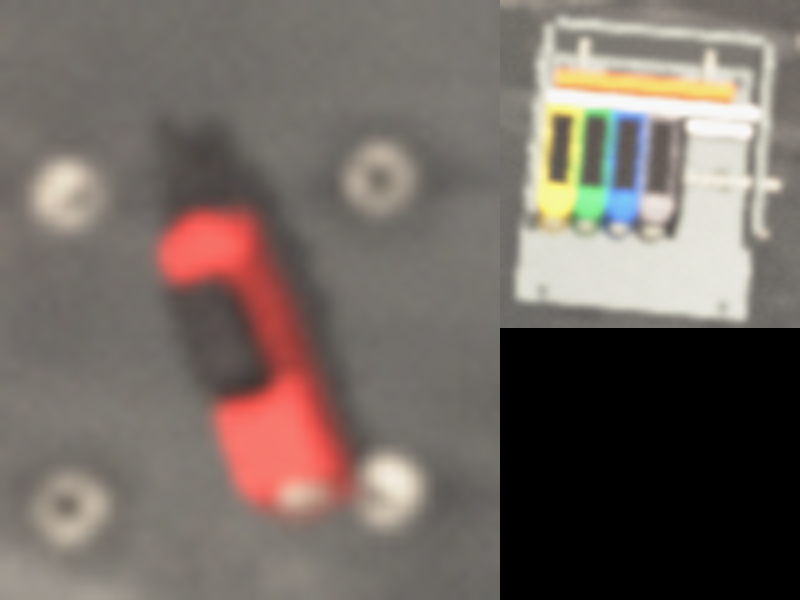

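The crop confirms the choice: the red cassette has its nose up-left and its tab mid-body. In the rack, yellow is leftmost with green to its right, so the target is the yellow/green groove. Next I measure the rack's yaw and the groove.

```bash
python3 - <<'E'
from h import *
s=snap('top'); im=s['image']; hsv=cv2.cvtColor(im,cv2.COLOR_BGR2HSV)
H,S,V=[hsv[...,i].astype(int) for i in range(3)]
r=np.zeros(H.shape,bool); r[148:185,262:300]=1
for n,m in dict(yellow=(H>20)&(H<36)&(S>100),green=(H>42)&(H<85)&(S>90),blue=(H>98)&(H<125)&(S>100)).items():
    pts=[]
    for v in range(157,182):
        u=np.where(r[v]&m[v])[0]
        if len(u)>1: pts.append([*on_z(s,u.min()-.5,v,.074)[:2],*on_z(s,u.max()+.5,v,.074)[:2]])
    p=np.array(pts)*1000; c=(p[:,:2]+p[:,2:])/2
    w=p[:,1]-p[:,3]; k=(w>18)&(w<32)
    f=np.polyfit(c[k,0],c[k,1],1); print(n,k.sum(),'w',np.median(w).round(1),'x',c[:,0].min().round(1),c[:,0].max().round(1),'yaw',np.degrees(np.arctan(f[0])).round(2),'y@610',np.polyval(f,610).round(1),'med c',np.median(c[k],0).round(1))
# front floor edge & rail
g=cv2.GaussianBlur(cv2.cvtColor(im,cv2.COLOR_BGR2GRAY),(3,3),0).astype(float)
def edge(u0,u1,v0,v1,z,sgn,lab):
    q=[]
    for u in range(u0,u1):
        d=sgn*np.gradient(g[v0:v1,u]); i=int(d[1:-1].argmax())+1
        a,b,c=d[i-1:i+2]; q.append(on_z(s,u,v0+i+.5*(a-c)/(a-2*b+c+1e-9),z)[:2]*1000)
    q=np.array(q)
    for _ in range(3):
        f=np.polyfit(q[:,1],q[:,0],1); e=abs(q[:,0]-np.polyval(f,q[:,1])); q=q[e<=max(1.5,2*np.median(e))]
    print(lab,len(q),'yaw',np.degrees(-np.arctan(f[0])).round(2),'x@-100',np.polyval(f,-100).round(1),'res',e.std().round(2))
edge(266,310,198,214,.008,-1,'floor front')
edge(272,312,150,156,.072,1,'rail back'); edge(272,312,153,162,.072,-1,'rail front')
E
```

```text
yellow 23 w 24.6 x 584.5 660.8 yaw -7.69 y@610 -74.4 med c [625.5 -76.6]
green 15 w 21.5 x 583.0 656.0 yaw -9.35 y@610 -99.3 med c [ 611.3 -100.3]
blue 6 w 21.4 x 581.6 655.0 yaw -8.05 y@610 -123.5 med c [ 589.5 -120.2]
floor front 44 yaw -8.81 x@-100 516.8 res 0.18
rail back 30 yaw -10.7 x@-100 674.5 res 0.33
rail front 26 yaw -4.15 x@-100 657.1 res 0.35
```

Rack yaw is about -8.8°, and the tab is at (0.4685, 0.240) with yaw about 19°. Both agree with the sizes given. Next I plan the reach.

```bash
cat >> h.py <<'E'
from scipy.spatial.transform import Rotation as Ro
def plan(p,yaw,N,p0=None,rot0=None):
    "constant per-row tool shift+turn (units of the moves) to reach p, tool down with yaw"
    o=arm.get_obs(); p0=o['position'] if p0 is None else np.array(p0); R0=Ro.from_euler('xyz',o['tcp_rot'] if rot0 is None else rot0,degrees=True)
    w=(R0.inv()*Ro.from_euler('xyz',[180,0,yaw],degrees=True)).as_rotvec()
    M=sum(Ro.from_rotvec(w*k/N).as_matrix() for k in range(N))
    d=np.linalg.solve(M,R0.inv().apply(np.array(p)-p0))
    q=p0.copy();rr=[]
    for k in range(N): q=q+(R0*Ro.from_rotvec(w*k/N)).apply(d); rr.append(np.hypot(*q[:2]))
    print('N',N,'shift',(d/.5).round(4),'turn',(np.degrees(w)/N/45).round(4),'mm/row',np.linalg.norm(d).round(4)*1000,'radius',np.round([min(rr),max(rr)],3))
E
python3 -c "
from h import *
for N in (25,30): plan([.4685,.240,.16],-71,N)
"
```

```text
N 25 shift [-0.0747  0.012   0.0057] turn [ 0.      0.     -0.0799] mm/row 37.900000000000006 radius [0.526 0.595]
N 30 shift [-0.0623  0.0096  0.0047] turn [ 0.      0.     -0.0666] mm/row 31.6 radius [0.526 0.596]
```

Call:
step_arm --steps "-0.0747 0.012 0.0057 0 0 -0.08 1;-0.0747 0.012 0.0057 0 0 -0.08 1;-0.0747 0.012 0.0057 0 0 -0.08 1;-0.0747 0.012 0.0057 0 0 -0.08 1;-0.0747 0.012 0.0057 0 0 -0.08 1"

```text
t: 0.67
position: [0.3513, -0.4564, 0.2165]
tcp_rot: [180.0, -0.0, -142.7]
ft_force: [1.0, 0.1, -0.0]
finger_gap: 0.993
grasp_force: 0.0
```

Call:
step_arm --steps "-0.0747 0.012 0.0057 0 0 -0.08 1;-0.0747 0.012 0.0057 0 0 -0.08 1;-0.0747 0.012 0.0057 0 0 -0.08 1;-0.0747 0.012 0.0057 0 0 -0.08 1;-0.0747 0.012 0.0057 0 0 -0.08 1"

```text
t: 1.08
position: [0.4631, -0.3046, 0.2024]
tcp_rot: [180.0, 0.0, -124.7]
ft_force: [1.4, 0.0, -0.4]
finger_gap: 0.999
grasp_force: 0.0
```

Call:
step_arm --steps "-0.0747 0.012 0.0057 0 0 -0.08 1;-0.0747 0.012 0.0057 0 0 -0.08 1;-0.0747 0.012 0.0057 0 0 -0.08 1;-0.0747 0.012 0.0057 0 0 -0.08 1;-0.0747 0.012 0.0057 0 0 -0.08 1"

```text
t: 1.5
position: [0.5225, -0.1258, 0.1882]
tcp_rot: [180.0, 0.0, -106.7]
ft_force: [0.8, -0.3, 0.5]
finger_gap: 1.001
grasp_force: 0.0
```

Call:
step_arm --steps "-0.0747 0.012 0.0057 0 0 -0.08 1;-0.0747 0.012 0.0057 0 0 -0.08 1;-0.0747 0.012 0.0057 0 0 -0.08 1;-0.0747 0.012 0.0057 0 0 -0.08 1;-0.0747 0.012 0.0057 0 0 -0.08 1"

```text
t: 1.92
position: [0.5237, 0.0626, 0.1741]
tcp_rot: [180.0, 0.0, -88.7]
ft_force: [0.6, 0.0, 0.7]
finger_gap: 0.998
grasp_force: 0.0
```

Call:
step_arm --steps "-0.0747 0.012 0.0057 0 0 -0.08 1;-0.0747 0.012 0.0057 0 0 -0.08 1;-0.0747 0.012 0.0057 0 0 -0.08 1;-0.0747 0.012 0.0057 0 0 -0.08 1;0 0 0 0 0 0 1"

```text
t: 2.33
position: [0.481, 0.2108, 0.1618]
tcp_rot: [179.9, 0.1, -74.0]
ft_force: [1.1, -1.6, 0.8]
finger_gap: 0.999
grasp_force: 0.0
```

```bash
python3 - <<'E'
from h import *
s=snap('scene'); P=cloud(s)
q=P[(abs(P[...,0]-.468)<.08)&(abs(P[...,1]-.24)<.05)&(P[...,2]>.08)&(P[...,2]<.118)]
print('tab',len(q),cv2.minAreaRect((q[:,:2]*1000).astype(np.float32)),q.min(0).round(3),q.max(0).round(3))
q=P[(abs(P[...,0]-.468)<.12)&(abs(P[...,1]-.24)<.07)&(P[...,2]>.02)&(P[...,2]<.07)]
print('body',len(q),cv2.minAreaRect((q[:,:2]*1000).astype(np.float32)))
plan([.4685,.240,.16],-71,2); plan([.4685,.24,.075],-71,5,[.4685,.24,.16],[180,0,-71])
E
```

```text
tab 135 ((464.68475341796875, 242.3212890625), (41.43825149536133, 21.39020538330078), 19.73273468017578) [0.443 0.228 0.08 ] [0.483 0.256 0.11 ]
body 437 ((479.6606140136719, 251.9052734375), (129.3445281982422, 29.228618621826172), 23.267452239990234)
N 2 shift [-0.0338  0.0039  0.0023] turn [ 0.0006  0.0002 -0.0353] mm/row 17.0 radius [0.526 0.526]
N 5 shift [ 0.    -0.     0.034] turn [0. 0. 0.] mm/row 17.0 radius [0.526 0.526]
```

Call:
step_arm --steps "-0.0345 0.0045 0 0 0 -0.036 1;-0.0345 0.0045 0 0 0 -0.036 1;0 0 0.034 0 0 0 1;0 0 0.034 0 0 0 1;0 0 0.034 0 0 0 1"

```text
t: 2.8
position: [0.4695, 0.2377, 0.1116]
tcp_rot: [-180.0, 0.0, -71.3]
ft_force: [-0.5, -0.4, 0.3]
finger_gap: 0.999
grasp_force: 0.0
```

Call:
step_arm --steps "0 0 0.034 0 0 0 1;0 0 0.034 0 0 0 1;0 0 0 0 0 0 1;0 0 0 0 0 0 0;0 0 0 0 0 0 0"

```text
t: 3.22
position: [0.47, 0.2378, 0.0793]
tcp_rot: [-179.9, 0.0, -71.3]
ft_force: [-0.2, 0.4, 0.2]
finger_gap: 0.747
grasp_force: 0.0
```

Call:
step_arm --steps "0 0 0 0 0 0 0;0 0 0 0 0 0 0;0 0 0 0 0 0 0;0 0 0 0 0 0 0;0 0 0 0 0 0 0"

```text
t: 3.63
position: [0.4699, 0.2383, 0.0793]
tcp_rot: [-179.9, 0.0, -71.2]
ft_force: [-1.0, -0.1, 5.7]
finger_gap: 0.411
grasp_force: 60.9
```

Gripped: 35 mm gap, 61 N.

```bash
python3 -c "
from h import *
plan([.4699,.238,.179],-71.2,5)
plan([.4746,-.0693,.179],-98.8,15,[.4699,.238,.179],[180,0,-71.2])
"
```

```text
N 5 shift [ 0.0001  0.     -0.0399] turn [-0.0006  0.0001 -0.0001] mm/row 19.900000000000002 radius [0.527 0.527]
N 15 shift [0.0412 0.0036 0.    ] turn [-0.     -0.      0.0409] mm/row 20.7 radius [0.48  0.522]
```

Call:
step_arm --steps "0 0 -0.02 0 0 0 0;0 0 -0.04 0 0 0 0;0 0 -0.05 0 0 0 0;0 0 -0.05 0 0 0 0;0 0 -0.04 0 0 0 0"

```text
t: 4.05
position: [0.469, 0.2378, 0.1794]
tcp_rot: [180.0, 0.0, -71.2]
ft_force: [-0.1, -0.7, -2.0]
finger_gap: 0.413
grasp_force: 60.4
```

Call:
step_arm --steps "0.0412 0.0036 0 0 0 0.041 0;0.0412 0.0036 0 0 0 0.041 0;0.0412 0.0036 0 0 0 0.041 0;0.0412 0.0036 0 0 0 0.041 0;0.0412 0.0036 0 0 0 0.041 0"

```text
t: 4.47
position: [0.4867, 0.1353, 0.1773]
tcp_rot: [179.9, 0.0, -80.5]
ft_force: [1.3, -0.7, -2.7]
finger_gap: 0.412
grasp_force: 60.6
```

Call:
step_arm --steps "0.0412 0.0036 0 0 0 0.041 0;0.0412 0.0036 0 0 0 0.041 0;0.0412 0.0036 0 0 0 0.041 0;0.0412 0.0036 0 0 0 0.041 0;0.0412 0.0036 0 0 0 0.041 0"

```text
t: 4.88
position: [0.4881, 0.0321, 0.1773]
tcp_rot: [179.9, 0.0, -89.8]
ft_force: [-0.1, -0.8, -1.9]
finger_gap: 0.409
grasp_force: 60.5
```

Call:
step_arm --steps "0.0412 0.0036 0 0 0 0.041 0;0.0412 0.0036 0 0 0 0.041 0;0.0412 0.0036 0 0 0 0.041 0;0.0412 0.0036 0 0 0 0.041 0;0.0412 0.0036 0 0 0 0.041 0"

```text
t: 5.3
position: [0.473, -0.07, 0.1773]
tcp_rot: [179.9, 0.0, -99.0]
ft_force: [1.2, -0.3, -2.9]
finger_gap: 0.411
grasp_force: 60.5
```

Call:
step_arm --steps "0 0 0 0 0 0 0;0 0 0 0 0 0 0;0 0 0 0 0 0 0"

```text
t: 5.55
position: [0.4735, -0.0689, 0.1775]
tcp_rot: [179.9, 0.0, -98.9]
ft_force: [-0.0, 0.6, -3.4]
finger_gap: 0.408
grasp_force: 60.5
```

```bash
python3 - <<'E'
from h import *
s=snap('top'); s2=snap('scene'); np.savez('top1.npz',**s); np.savez('scene1.npz',**s2)
o=np.zeros((600,800,3),np.uint8)
o[:480,:480]=cv2.resize(s['image'][120:240,230:350],(480,480),interpolation=cv2.INTER_CUBIC)
o[:600,480:800]=cv2.resize(s2['image'][120:270,215:295],(320,600),interpolation=cv2.INTER_CUBIC)
cv2.imwrite('pics/pre.png',o)
print(arm.get_obs())
E
```

```text
{'t': 5.65, 'joint_pos': array([ 1.59787200e+01, -1.66296641e+01, -1.79337890e+01, -2.96998429e-02,
       -8.87321530e+01, -2.48281851e+01]), 'joint_velocities': array([ 0.32359714, -0.04804491,  0.13324383,  0.11657571, -0.03668981,
        0.0956016 ]), 'joint_torque': array([-2.74931816e-01, -2.14359999e+01,  3.61833608e+01,  7.44438618e+00,
       -2.22927547e-04, -8.93611559e-04]), 'position': array([ 0.4737651 , -0.06855056,  0.1776228 ]), 'tcp_rot': array([ 1.79954607e+02,  1.17146039e-02, -9.88501362e+01]), 'ft_force': array([-0.25747302,  0.48259011, -2.64825484]), 'moment': array([ 0.02749428,  0.00794346, -0.0927677 ]), 'grasp_force': 60.49639821052551, 'finger_gap': 0.4101766684414988}
```

View pics/pre.png

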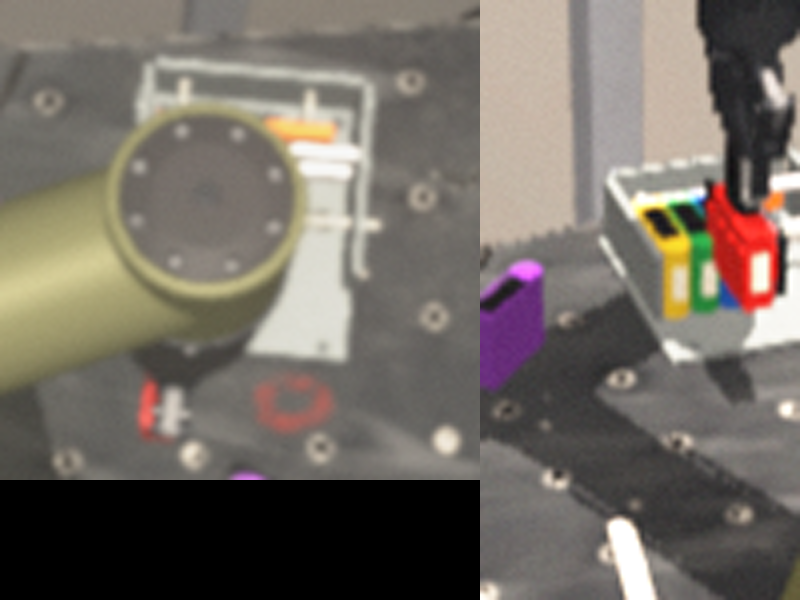

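The picture shows red held level before the rack (right panel at (745,245)), with yellow at (670,255) and green at (705,255). The top view is blocked by the arm. I measure red against the yellow/green boundary in the scene view.

```bash
python3 - <<'E'
from h import *
s=dict(np.load('scene1.npz')); im=s['image']; P=cloud(s); hsv=cv2.cvtColor(im,cv2.COLOR_BGR2HSV); H,S,V=[hsv[...,i].astype(int) for i in range(3)]
th=np.radians(-8.8); ex=np.array([np.cos(th),np.sin(th),0]); ey=np.array([-np.sin(th),np.cos(th),0]); O=np.array([.6134,-.1364,0])
def rk(p): p=p-O; return np.stack([p@ex,p@ey,p[...,2]],-1)*1000
Q=rk(P); box=np.zeros(H.shape,bool); box[150:205,250:295]=1
red=box&((H<8)|(H>172))&(S>120)&(V>70); q=Q[red]
print('red n',len(q),'x',np.percentile(q[:,0],[2,98]).round(1),'y',np.percentile(q[:,1],[2,25,50,75,90,98]).round(1),'z',np.percentile(q[:,2],[1,50,99]).round(1))
side=q[(q[:,0]>-175)&(q[:,0]<-112)&(q[:,2]>100)&(q[:,2]<155)]
f=np.polyfit(side[:,0],side[:,1],1); print('side n',len(side),'y',np.median(side[:,1]).round(1),'yaw rel rack',np.degrees(np.arctan(f[0])).round(2))
for n,m in dict(yellow=(H>20)&(H<36)&(S>110),green=(H>42)&(H<85)&(S>90),blue=(H>98)&(H<125)&(S>100)).items():
    q=Q[box&m]; fr=q[(q[:,2]<62)&(q[:,2]>12)]; tp=q[(q[:,2]>=69)]
    print(n,'front n',len(fr),'y',np.percentile(fr[:,1],[5,50,95]).round(1),'x',np.percentile(fr[:,0],[5,50]).round(1),'top n',len(tp),'y',np.percentile(tp[:,1],[5,50,95]).round(1) if len(tp) else '')
# floor edge, left wall
w=Q[130:215,240:300][(Q[130:215,240:300,2]>68)&(Q[130:215,240:300,2]<76)&(Q[130:215,240:300,1]>70)]; print('wall y',np.percentile(w[:,1],[2,20,50,80,98]).round(1))
# front transitions by ray onto spine plane x=-45 for rows
n=ex
for v in range(176,200,2):
    row=[]
    for nm,m in (('Y',(H>20)&(H<36)&(S>110)),('G',(H>42)&(H<85)&(S>90))):
        u=np.where(box[v]&m[v])[0]
        if len(u)>1:
            for uu in (u.min()-.5,u.max()+.5):
                c,d=ray(s,uu,v); t=((O-.045*ex-c)@n)/(d@n); row.append((nm,*rk(c+t*d)[1:].round(1)))
    print(v,*[(a,float(b),float(c)) for a,b,c in row])
E
```

```text
red n 346 x [-196.7  -38.3] y [-24.9  49.4  59.   61.1  62.3  63.4] z [ 21.6 141.2 169.7]
side n 98 y 61.3 yaw rel rack 0.85
yellow front n 59 y [53.3 69.3 75.3] x [-50.  -44.3] top n 67 y [51.7 65.4 77.5]
green front n 46 y [34.4 47.3 50.8] x [-49.4 -44.6] top n 38 y [29.9 42.  49. ]
blue front n 12 y [18.7 24.4 25.3] x [-49.  -44.4] top n 5 y [ 20.3  23.7 489.3]
wall y [70.1 73.  77.9 82.9 86.4]
176 ('Y', 94.1, 99.7) ('Y', 63.6, 94.6)
178 ('Y', 90.8, 91.8) ('Y', 56.8, 86.0) ('G', 56.8, 86.0) ('G', 39.6, 83.1)
180 ('Y', 84.1, 83.2) ('Y', 53.3, 78.0) ('G', 53.3, 78.0) ('G', 36.0, 75.0)
182 ('Y', 80.7, 75.2) ('Y', 53.2, 70.5) ('G', 53.2, 70.5) ('G', 35.9, 67.5)
184 ('Y', 77.3, 67.1) ('Y', 53.2, 62.9) ('G', 53.2, 62.9) ('G', 35.9, 59.9)
186 ('Y', 77.3, 59.6) ('Y', 53.2, 55.4) ('G', 53.2, 55.4) ('G', 46.2, 54.1)
188 ('Y', 77.3, 52.0) ('Y', 53.1, 47.7) ('G', 53.1, 47.7) ('G', 46.2, 46.5)
190 ('Y', 77.4, 44.4) ('Y', 53.1, 40.1) ('G', 53.1, 40.1) ('G', 46.1, 38.8)
192 ('Y', 77.4, 36.8) ('Y', 70.5, 35.5) ('G', 53.1, 32.4) ('G', 46.1, 31.1)
194 ('Y', 77.4, 29.1) ('Y', 53.0, 24.7) ('G', 53.0, 24.7) ('G', 28.4, 20.2)
196 ('Y', 77.4, 21.4) ('Y', 53.0, 16.9) ('G', 53.0, 16.9) ('G', 28.3, 12.4)
198 ('Y', 77.4, 13.7) ('Y', 56.5, 9.8)
```

The groove agrees with the frame (expected silhouette 52.9, measured 53.1). Red's centre is at rack (-148, 48.7), about 3 mm left of the TCP, and its nose tip is at x≈-66. In tool axes, forward is -y, right is +x and down is +z. I now lower until the underside is about 2 mm above the rack floor height.

Call:
step_arm --steps "0.0005 0 0.035 0 0 0 0;0.0005 0 0.035 0 0 0 0;0.0005 0 0.035 0 0 0 0;0.0005 0 0.035 0 0 0 0;0.0005 0 0.034 0 0 0 0"

```text
t: 6.07
position: [0.4736, -0.0696, 0.0898]
tcp_rot: [180.0, 0.0, -98.8]
ft_force: [0.2, 0.4, -2.5]
finger_gap: 0.411
grasp_force: 60.6
```

Call:
step_arm --steps "0 0 0 0 0 0 0;0 0 0 0 0 0 0;0 0 0 0 0 0 0;0 0 0 0 0 0 0"

```text
t: 6.4
position: [0.4745, -0.0701, 0.0925]
tcp_rot: [-179.9, 0.0, -98.9]
ft_force: [0.0, 0.2, -2.5]
finger_gap: 0.412
grasp_force: 60.6
```

```bash
cat >> h.py <<'E'
th=np.radians(-8.8); ex=np.array([np.cos(th),np.sin(th),0]); ey=np.array([-np.sin(th),np.cos(th),0]); O=np.array([.6134,-.1364,0])
def rk(p): p=p-O; return np.stack([p@ex,p@ey,p[...,2]],-1)*1000
def st():
    o=arm.get_obs(); r=rk(o['position']); f=o['ft_force']
    print('t',o['t'],'tip x',(r[0]+82.5).round(2),'red y',(r[1]+3).round(2),'under z',(r[2]-79.3).round(2),'rot',o['tcp_rot'].round(2),'F rack',np.round([f@ex,f@ey,f[2]],2),'M',o['moment'].round(2))
E
python3 - <<'E'
from h import *
st(); s=snap('scene'); np.savez('scene2.npz',**s)
im=s['image'];P=rk(cloud(s));hsv=cv2.cvtColor(im,cv2.COLOR_BGR2HSV); H,S,V=[hsv[...,i].astype(int) for i in range(3)]
q=P[((H<8)|(H>172))&(S>120)&(V>70)]; q=q[(q[:,0]>-200)&(q[:,0]<-90)&(q[:,1]>20)&(q[:,1]<70)]
print(len(q),np.percentile(q,[2,50,98],axis=0).round(1).tolist())
sd=q[(q[:,0]>-175)&(q[:,0]<-112)&(q[:,2]<68)&(q[:,1]>54)]; A=np.c_[sd[:,0]+145,sd[:,2]-40,np.ones(len(sd))]; print('side',len(sd),np.linalg.lstsq(A,sd[:,1],rcond=None)[0].round(4))
E
```

```text
t 6.4 tip x -64.89 red y 47.25 under z 13.22 rot [-1.7987e+02  3.0000e-02 -9.8880e+01] F rack [-0.02  0.23 -2.46] M [-0.03 -0.   -0.02]
325 [[-194.9, 36.2, 8.9], [-170.5, 58.0, 55.4], [-111.0, 61.8, 83.5]]
side 103 [-4.10000e-03  3.28000e-02  5.98634e+01]
```

Call:
step_arm --steps "0 -0.008 0.0025 0 0 0 0;0 -0.008 0.0025 0 0 0 0;0 -0.008 0 0 0 0 0;0 -0.008 0 0 0 0 0;0 -0.008 0 0 0 0 0"

```text
t: 6.87
position: [0.4939, -0.0737, 0.0883]
tcp_rot: [180.0, -0.0, -98.9]
ft_force: [1.0, -0.1, -2.9]
finger_gap: 0.415
grasp_force: 60.7
```

Call:
step_arm --steps "0 -0.005 0 0 0 0 0;0 -0.003 0 0 0 0 0;0 0 0 0 0 0 0"

```text
t: 7.12
position: [0.4974, -0.0741, 0.0881]
tcp_rot: [180.0, 0.0, -98.9]
ft_force: [-0.6, 0.2, -3.4]
finger_gap: 0.409
grasp_force: 60.7
```

```bash
python3 -c "
from h import *
st()"
```

```text
t 7.1167 tip x -41.62 red y 46.79 under z 8.81 rot [179.96   0.   -98.92] F rack [-0.63  0.12 -3.36] M [ 0.03  0.08 -0.03]
```

Call:
step_arm --steps "0.0006 -0.003 -0.001 0 0 0 0;0.0007 -0.003 0 0 0 0 0;0.0008 -0.003 0 0 0 0 0;0.0008 -0.003 0 0 0 0 0;0.0008 -0.003 0 0 0 0 0"

```text
t: 7.53
position: [0.5034, -0.076, 0.088]
tcp_rot: [179.8, 0.1, -98.8]
ft_force: [-2.8, 5.0, -3.8]
finger_gap: 0.411
grasp_force: 61.0
```

```bash
python3 -c "
from h import *
st()"
```

```text
t 7.5333 tip x -35.43 red y 45.86 under z 8.68 rot [ 1.7983e+02  1.0000e-01 -9.8850e+01] F rack [-3.5   4.48 -3.82] M [1.84 1.   0.35]
```

Call:
step_arm --steps "0.0004 -0.003 -0.001 0 0 0 0;0.0004 -0.003 0 0 0 0 0;0.0005 -0.003 0 0 0 0 0;0.0006 -0.003 0 0 0 0 0;0.0006 -0.003 0 0 0 0 0"

```text
t: 7.95
position: [0.5117, -0.0787, 0.0892]
tcp_rot: [180.0, 0.1, -98.9]
ft_force: [-1.8, 4.4, -1.2]
finger_gap: 0.411
grasp_force: 61.0
```

```bash
python3 -c "
from h import *
st()"
```

```text
t 7.95 tip x -26.8 red y 44.43 under z 9.94 rot [ 1.7998e+02  8.0000e-02 -9.8860e+01] F rack [-2.5   4.06 -1.19] M [1.86 0.66 0.36]
```

Call:
step_arm --steps "0.0006 -0.003 0 0 0 0 0;0.0006 -0.003 0 0 0 0 0;0.0007 -0.003 0 0 0 0 0;0.0007 -0.003 0 0 0 0 0;0.0007 -0.003 0 0 0 0 0"

```text
t: 8.37
position: [0.5188, -0.0815, 0.0892]
tcp_rot: [180.0, 0.1, -98.9]
ft_force: [-1.9, 5.0, -1.7]
finger_gap: 0.415
grasp_force: 61.0
```

Call:
step_arm --steps "0.0007 -0.003 0 0 0 0 0;0.0007 -0.003 0 0 0 0 0;0.0007 -0.003 0 0 0 0 0;0.0007 -0.003 0 0 0 0 0;0.0007 -0.003 0 0 0 0 0"

```text
t: 8.78
position: [0.5259, -0.0843, 0.0891]
tcp_rot: [180.0, 0.1, -98.9]
ft_force: [-2.1, 5.4, -1.9]
finger_gap: 0.409
grasp_force: 61.0
```

```bash
python3 -c "
from h import *
st()"
```

```text
t 8.7833 tip x -11.9 red y 41.1 under z 9.81 rot [ 1.7996e+02  9.0000e-02 -9.8870e+01] F rack [-2.89  4.99 -1.87] M [1.97 0.73 0.29]
```

Call:
step_arm --steps "0.0008 -0.003 0 0 0 0 0;0.0008 -0.003 0 0 0 0 0;0.0008 -0.003 0 0 0 0 0;0.0008 -0.003 0 0 0 0 0;0.0008 -0.003 0 0 0 0 0"

```text
t: 9.2
position: [0.533, -0.0873, 0.089]
tcp_rot: [180.0, 0.1, -98.9]
ft_force: [-2.3, 6.1, -2.4]
finger_gap: 0.407
grasp_force: 61.0
```

Call:
step_arm --steps "0.0008 -0.003 0 0 0 0 0;0.0008 -0.003 0 0 0 0 0;0.0008 -0.003 0 0 0 0 0;0.0008 -0.003 0 0 0 0 0;0.0007 -0.003 0 0 0 0 0"

```text
t: 9.62
position: [0.5401, -0.0904, 0.089]
tcp_rot: [179.9, 0.1, -98.9]
ft_force: [-2.0, 5.9, -2.3]
finger_gap: 0.416
grasp_force: 60.9
```

```bash
python3 -c "
from h import *
st()"
```

```text
t 9.6167 tip x 3.0 red y 37.25 under z 9.71 rot [ 1.7995e+02  1.0000e-01 -9.8870e+01] F rack [-2.82  5.49 -2.34] M [2.2  0.85 0.24]
```

Call:
step_arm --steps "0.0007 -0.003 0 0 0 0 0;0.0007 -0.003 0 0 0 0 0;0.0006 -0.003 0 0 0 0 0;0.0004 -0.003 0 0 0 0 0;0.0002 -0.003 0 0 0 0 0"

```text
t: 10.03
position: [0.5473, -0.0927, 0.089]
tcp_rot: [179.9, 0.1, -98.9]
ft_force: [-2.0, 5.8, -3.3]
finger_gap: 0.41
grasp_force: 61.0
```

Call:
step_arm --steps "0 -0.003 0 0 0 0 0;0 -0.003 0 0 0 0 0;0 -0.003 0 0 0 0 0;0 -0.003 0 0 0 0 0;0 -0.003 0 0 0 0 0"

```text
t: 10.45
position: [0.5548, -0.0939, 0.089]
tcp_rot: [180.0, 0.1, -98.9]
ft_force: [-2.3, 5.6, -3.4]
finger_gap: 0.41
grasp_force: 60.9
```

```bash
python3 - <<'E'
from h import *
st(); s=snap('scene'); np.savez('scene3.npz',**s)
cv2.imwrite('pics/ins.png',cv2.resize(s['image'][130:220,230:330],(800,720)[:2] if 0 else (660,594),interpolation=cv2.INTER_CUBIC))
E
```

```text
t 10.45 tip x 18.04 red y 36.04 under z 9.69 rot [ 1.7995e+02  1.1000e-01 -9.8870e+01] F rack [-3.17  5.15 -3.41] M [2.23 0.74 0.22]
```

View pics/ins.png

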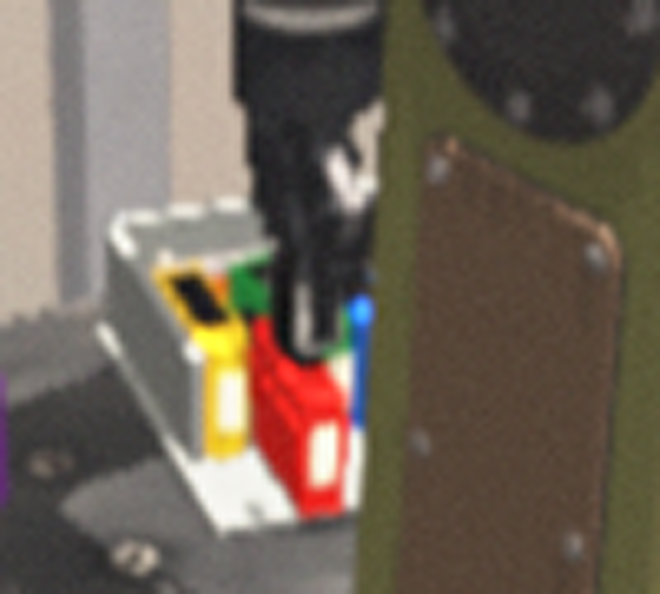

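The picture shows red (300,430) entering between yellow (220,370) and green (250,290), with everything upright. Drag is about 3 N. I push straight on to just short of the buffer's earliest position.

Call:
step_arm --steps "0 -0.004 0 0 0 0 0;0 -0.004 0 0 0 0 0;0 -0.004 0 0 0 0 0;0 -0.004 0 0 0 0 0;0 -0.004 0 0 0 0 0"

```text
t: 10.92
position: [0.5651, -0.0959, 0.0894]
tcp_rot: [-180.0, 0.1, -98.9]
ft_force: [-0.1, 5.1, -2.8]
finger_gap: 0.41
grasp_force: 61.0
```

Call:
step_arm --steps "0 -0.004 0 0 0 0 0;0 -0.004 0 0 0 0 0;0 -0.004 0 0 0 0 0;0 -0.004 0 0 0 0 0;0 -0.004 0 0 0 0 0"

```text
t: 11.33
position: [0.5749, -0.0975, 0.0893]
tcp_rot: [-180.0, 0.1, -98.9]
ft_force: [-0.6, 6.1, -2.4]
finger_gap: 0.411
grasp_force: 61.0
```

Call:
step_arm --steps "0 -0.004 0 0 0 0 0;0 -0.004 0 0 0 0 0;0 -0.004 0 0 0 0 0;0 -0.004 0 0 0 0 0;0 0 0 0 0 0 0"

```text
t: 11.75
position: [0.5831, -0.0987, 0.0893]
tcp_rot: [-180.0, 0.1, -98.9]
ft_force: [1.0, 4.5, -4.3]
finger_gap: 0.414
grasp_force: 61.0
```

```bash
python3 -c "
from h import *
st()"
```

```text
t 11.75 tip x 46.79 red y 35.62 under z 9.95 rot [-1.7997e+02  7.0000e-02 -9.8880e+01] F rack [ 0.3   4.6  -4.35] M [ 1.94 -0.26  0.2 ]
```

Call:
step_arm --steps "0 -0.002 0 0 0 0 0;0 -0.002 0 0 0 0 0;0 -0.002 0 0 0 0 0;0 -0.002 0 0 0 0 0;0 -0.002 0 0 0 0 0"

```text
t: 12.17
position: [0.5877, -0.0995, 0.0893]
tcp_rot: [-180.0, 0.1, -98.9]
ft_force: [-0.4, 6.4, -2.5]
finger_gap: 0.413
grasp_force: 61.0
```

```bash
python3 -c "
from h import *
st()"
```

```text
t 12.1667 tip x 51.41 red y 35.57 under z 9.95 rot [-1.800e+02  7.000e-02 -9.889e+01] F rack [-1.34  6.24 -2.52] M [2.1  0.21 0.16]
```

Call:
step_arm --steps "0 -0.002 0 0 0 0 0;0 -0.002 0 0 0 0 0;0 -0.0015 0 0 0 0 0;0 -0.0015 0 0 0 0 0"

```text
t: 12.5
position: [0.5911, -0.1, 0.0892]
tcp_rot: [180.0, 0.1, -98.9]
ft_force: [-0.2, 6.2, -3.2]
finger_gap: 0.411
grasp_force: 61.0
```

Fx along the rack is -1.1, so no contact yet (tip about 55).

Call:
step_arm --steps "0 -0.002 0 0 0 0 0;0 -0.002 0 0 0 0 0;0 -0.0015 0 0 0 0 0;0 -0.0015 0 0 0 0 0"

```text
t: 12.83
position: [0.5946, -0.1005, 0.0892]
tcp_rot: [180.0, 0.1, -98.9]
ft_force: [-0.9, 6.8, -2.8]
finger_gap: 0.412
grasp_force: 61.0
```

Call:
step_arm --steps "0 -0.0015 0 0 0 0 0;0 -0.0015 0 0 0 0 0;0 -0.0015 0 0 0 0 0;0 -0.0015 0 0 0 0 0"

```text
t: 13.17
position: [0.5975, -0.1009, 0.0892]
tcp_rot: [180.0, 0.1, -98.9]
ft_force: [-0.2, 6.2, -1.8]
finger_gap: 0.41
grasp_force: 61.0
```

Still -1.1 N (tip about 61).

Call:
step_arm --steps "0 -0.002 0 0 0 0 0;0 -0.002 0 0 0 0 0;0 -0.0015 0 0 0 0 0;0 -0.0015 0 0 0 0 0"

```text
t: 13.5
position: [0.601, -0.1015, 0.0892]
tcp_rot: [180.0, 0.1, -98.9]
ft_force: [-0.8, 6.0, -2.2]
finger_gap: 0.41
grasp_force: 61.0
```

Call:
step_arm --steps "0 -0.0015 0 0 0 0 0;0 -0.0015 0 0 0 0 0;0 -0.0015 0 0 0 0 0;0 -0.0015 0 0 0 0 0"

```text
t: 13.83
position: [0.6032, -0.1019, 0.0889]
tcp_rot: [179.9, 0.1, -98.9]
ft_force: [-3.5, 6.5, -1.6]
finger_gap: 0.41
grasp_force: 61.1
```

Contact: Fx is -4.5, and the TCP moved 2.2 mm of the 3 mm commanded. I creep on.

Call:
step_arm --steps "0 -0.001 0 0 0 0 0;0 -0.001 0 0 0 0 0;0 -0.001 0 0 0 0 0"

```text
t: 14.08
position: [0.6041, -0.102, 0.0887]
tcp_rot: [179.8, 0.1, -98.9]
ft_force: [-5.4, 7.7, -0.7]
finger_gap: 0.411
grasp_force: 61.2
```

```bash
python3 -c "
from h import *
st()"
```

```text
t 14.0833 tip x 68.09 red y 35.54 under z 9.41 rot [ 1.7981e+02  5.0000e-02 -9.8880e+01] F rack [-6.51  6.75 -0.67] M [2.56 1.96 0.21]
```

Call:
step_arm --steps "0 -0.0013 0 0 0 0 0;0 -0.0013 0 0 0 0 0;0 -0.0013 0 0 0 0 0;0 -0.0013 0 0 0 0 0;0 0 0 0 0 0 0"

```text
t: 14.5
position: [0.6059, -0.1024, 0.0883]
tcp_rot: [179.7, 0.0, -98.9]
ft_force: [-7.1, 7.7, 0.3]
finger_gap: 0.413
grasp_force: 61.2
```

```bash
python3 -c "
from h import *
st()"
```

```text
t 14.5 tip x 69.85 red y 35.41 under z 9.03 rot [ 1.7968e+02  4.0000e-02 -9.8890e+01] F rack [-8.15  6.49  0.3 ] M [2.73 2.79 0.21]
```

Call:
step_arm --steps "0 -0.0013 0 0 0 0 0;0 -0.0013 0 0 0 0 0;0 -0.0013 0 0 0 0 0;0 0 0 0 0 0 0;0 0 0 0 0 0 0"

```text
t: 14.92
position: [0.6071, -0.1027, 0.0881]
tcp_rot: [179.6, 0.0, -98.9]
ft_force: [-9.9, 8.1, 0.1]
finger_gap: 0.412
grasp_force: 61.3
```

```bash
python3 -c "
from h import *
st()"
```

```text
t 14.9167 tip x 71.14 red y 35.33 under z 8.76 rot [ 1.7959e+02  2.0000e-02 -9.8890e+01] F rack [-11.06   6.44   0.1 ] M [2.95 3.58 0.19]
```

The buffer is giving about 9.7 N (roughly 4.8 mm). I ease off slightly so that opening cannot shove it, then release.

Call:
step_arm --steps "-0.0005 0.002 0.0005 0 0 0 0;-0.0005 0.0015 0.0005 0 0 0 0;0 0 0 0 0 0 0;0 0 0 0 0 0 0"

```text
t: 15.25
position: [0.6061, -0.1024, 0.0879]
tcp_rot: [179.7, -0.0, -98.9]
ft_force: [-6.3, 5.7, -1.2]
finger_gap: 0.413
grasp_force: 61.3
```

Call:
step_arm --steps "0 0 0 0 0 0 0.55;0 0 0 0 0 0 0.65;0 0 0 0 0 0 0.75;0 0 0 0 0 0 0.75;0 0 0 0 0 0 0.75"

```text
t: 15.67
position: [0.6084, -0.1033, 0.0895]
tcp_rot: [-179.9, -0.0, -98.9]
ft_force: [-0.7, 0.3, -0.2]
finger_gap: 0.752
grasp_force: 0.0
```

```bash
python3 -c "
from h import *
st()"
```

```text
t 15.6667 tip x 72.52 red y 34.96 under z 10.15 rot [-1.7994e+02 -1.0000e-02 -9.8920e+01] F rack [-0.69  0.17 -0.18] M [-0.02 -0.    0.03]
```

Released. I rise straight up and swing back out of the way.

Call:
step_arm --steps "0 0 -0.02 0 0 0 0.75;0 0 -0.03 0 0 0 0.75;0 0 -0.05 0 0 0 0.75;0 0 -0.06 0 0 0 0.75;0 0 -0.06 0 0 0 0.75"

```text
t: 16.08
position: [0.6078, -0.1032, 0.2008]
tcp_rot: [180.0, -0.0, -98.9]
ft_force: [1.1, 0.8, 1.3]
finger_gap: 0.749
grasp_force: 0.0
```

Call:
step_arm --steps "0.06 0.03 0 0 0 0.06 0.75;0.06 0.03 0 0 0 0.06 0.75;0.06 0.03 0 0 0 0.06 0.75;0.06 0.03 0 0 0 0.06 0.75;0.06 0.03 0 0 0 0.06 0.75"

```text
t: 16.5
position: [0.4975, -0.2306, 0.2]
tcp_rot: [-179.9, -0.0, -112.5]
ft_force: [0.2, -1.1, 0.8]
finger_gap: 0.752
grasp_force: 0.0
```

Call:
step_arm --steps "0.06 0.01 0 0 0 0.06 0.75;0.06 0.01 0 0 0 0.06 0.75;0.06 0.01 0 0 0 0.06 0.75;0.06 0.01 0 0 0 0.06 0.75;0.06 0.01 0 0 0 0.06 0.75"

```text
t: 16.92
position: [0.4056, -0.3515, 0.2001]
tcp_rot: [-179.9, -0.0, -126.0]
ft_force: [-0.5, 0.8, 0.6]
finger_gap: 0.748
grasp_force: 0.0
```

Call:
step_arm --steps "0 0 0 0 0 0 0.75;0 0 0 0 0 0 0.75;0 0 0 0 0 0 0.75"

```text
t: 17.17
position: [0.4067, -0.3503, 0.1996]
tcp_rot: [-179.9, 0.0, -125.9]
ft_force: [0.3, 1.0, -0.3]
finger_gap: 0.747
grasp_force: 0.0
```

```bash
python3 - <<'E'
from h import *
st(); s=snap('top'); s2=snap('scene'); o=np.zeros((600,800,3),np.uint8)
o[:480,:480]=cv2.resize(s['image'][125:221,240:336],(480,480),interpolation=cv2.INTER_CUBIC)
o[:600,480:800]=cv2.resize(s2['image'][130:220,230:278],(320,600),interpolation=cv2.INTER_CUBIC)
cv2.imwrite('pics/end.png',o)
Q=rk(cloud(s)); hsv=cv2.cvtColor(s['image'],cv2.COLOR_BGR2HSV); H,S,V=[hsv[...,i].astype(int) for i in range(3)]
for n,m in dict(red=((H<8)|(H>172))&(S>110),yellow=(H>20)&(H<36)&(S>100),green=(H>42)&(H<85)&(S>90),blue=(H>98)&(H<125)&(S>100)).items():
    q=Q[m]; q=q[(abs(q[:,0])<70)&(abs(q[:,1])<80)&(q[:,2]>60)&(q[:,2]<82)]; print(n,len(q),np.percentile(q,[3,50,97],axis=0).round(1).tolist())
E
```

```text
t 17.1667 tip x -89.02 red y -239.97 under z 120.28 rot [-1.7995e+02  1.0000e-02 -1.2592e+02] F rack [ 0.13  1.07 -0.31] M [-0.01 -0.01  0.05]
red 89 [[-58.1, 26.5, 62.1], [-42.6, 36.5, 73.0], [25.2, 47.2, 77.4]]
yellow 137 [[-43.0, 22.5, 62.5], [-15.0, 62.8, 73.7], [67.0, 73.2, 78.3]]
green 53 [[-40.7, -0.1, 68.8], [-28.7, 12.1, 73.1], [31.1, 21.9, 79.3]]Traceback (most recent call last):
  File "<stdin>", line 8, in <module>
    return _quantile_unchecked(
        a, q, axis, out, overwrite_input, method, keepdims, weights)
    return _ureduce(a,
                    func=_quantile_ureduce_func,
    ...<5 lines>...
                    overwrite_input=overwrite_input,
                    method=method)
    r = func(a, **kwargs)
    result = _quantile(arr,
                       quantiles=q,
    ...<2 lines>...
                       out=out,
                       weights=wgt)
    slices_having_nans = np.isnan(arr[-1, ...])
                                  ~~~^^^^^^^^^
IndexError: index -1 is out of bounds for axis 0 with size 0
```

View pics/end.png

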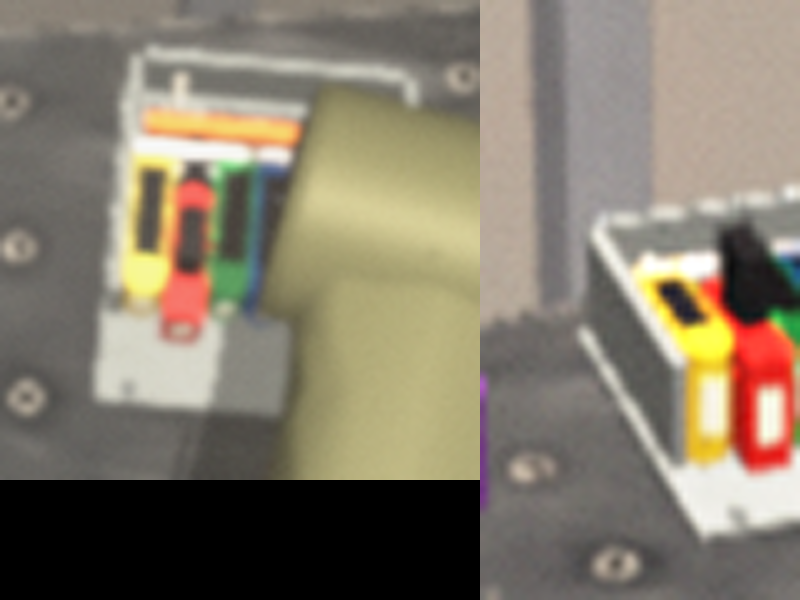

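The picture shows red (190,260) straight between yellow (148,230) and green (232,230). Its back end is at rack x≈-58, so the nose is at about 67 mm. All visible cassettes stand upright; blue is half hidden and grey fully hidden by the arm.

```bash
python3 -c "
from cell import arm
print(arm.finish_job())"
```

```text
the job is handed in; nothing more can be done
None
```

The job is handed in: the red cassette stands released, directly right of the yellow one, after pressing the spring buffer with about 10 N (by wrist force less drag), and its nose rests about 67 mm behind the rack origin; the last picture hid grey and half of blue, and no verdict was reported.

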